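# Fold out the infusion-stand leg and torque its lock bolt

### The job

Get the infusion-stand base on the bench ready for use. First lift the bottle that stands in the way of the folded leg's swing and set it down gently, upright, in the steel tray; then swing the folding leg out, away from the fixed leg beside it, until it snaps home against its end stop; and last turn the click-handle torque wrench clockwise (seen from above) until the bolt is tight and the handle breaks over at its joint, stopping there instead of pushing the bent handle on. Leave the bent handle and all the other things on the bench as they are.

Things in the scene. Friction and masses are not known exactly. Their poses are not given: they have to be found in the camera images.
- stand: Folding base of an infusion stand, fixed to the bench: dark round hub (100 mm across at the foot, 80 mm above, 50 mm high) with two fixed white legs, 24 mm wide, tops 32 mm high, reaching 185 mm from the hub's centre: one along its +x, one at -120 degrees (counterclockwise from above is positive). Origin: hub centre on the bench; z up.
- bolt_axis (a point): Point on the vertical axis of the lock bolt at the hub's centre, 78 mm above the bench, level with the middle of the wrench handle. Bolt and folding leg both turn about this axis. The round wrench head here is 48 mm across, its top 97 mm above the bench.
- leg (a joint): Angle of the folding leg (white, 22 mm wide, top 32 mm high, 180 mm long from the hub axis), counterclockwise from above. 0: 25 degrees counterclockwise of the stand's +x; starts at 0 to 0.3; end stop 1.5. An over-centre spring resists (up to 5 N at the post) and swings it back to about 0.4 if let go before 1.1; from about 1.35 on it pulls the leg home and keeps it there. Home: above 1.42.
- leg_grip (a point): Grip point of the folding leg, 68 mm above the bench, 130 mm from the hub's axis: on the centre line of an upright grey round post 22 mm thick, from 32 to 88 mm above the bench.
- bolt (a joint): How far the lock bolt and the wrench on it are turned clockwise from above (rad). Starts at 0 to 0.6; tight at its stop, 1.5. Light friction (0.3 N m); stays where it is left. At 0 the wrench points 25 degrees clockwise of the stand's +x.
- handle (a joint): Bend of the wrench's breakaway joint, 45 mm out from the bolt axis, clockwise from above; 0 straight. Once the bolt is tight, pushing on clockwise breaks it at about 1 N m (10 N at the grip point); past 0.1 it snaps over and settles at 0.2 to 0.26, where it stays. Pushed further it resists more and more (about 30 N at 0.36: too far). Tripped: above 0.17.
- wrench_grip (a point): Grip point on the centre line of the level black round handle, 25 mm thick, 78 mm above the bench; 150 mm from the bolt axis while the wrench is straight, 105 mm from the breakaway joint. The black grip runs from 60 mm inside to 45 mm outside this point. The wrench is captive on the bolt.
- bottle: Amber bottle with a white cap, 54 mm across, 115 mm high, 0.22 kg, standing inside the folding leg's swing, about 105 to 142 mm from the hub's axis. Origin: centre of its underside; z up. The cylindrical body is full width up to 82 mm.
- tray: Open steel tray, 150 (its x) x 130 (its y) x 35 mm high, walls 4 mm, floor about 4 mm, fixed to the bench, empty; to the left or to the right of the stand. Origin: centre of its underside.
- case: Closed grey case 150 x 130 x 50 mm with a low handle on top (to 62 mm), fixed to the bench, on the side opposite to the tray.
- tape_roll: Bystander to leave alone: white roll of tape lying flat, 72 mm across, 26 mm high, under the wrench's swing (fingers working at the wrench handle's height pass above it). Origin: centre of its underside.
- bottle_left: Bystander to leave alone: amber bottle like the one in the way, 54 mm across, 115 mm high, standing outside the leg's swing. Origin: centre of its underside.
- carton_right: Bystander to leave alone: white carton 50 x 70 x 100 mm high. Origin: centre of its underside.
- bottle_right: Bystander to leave alone: amber bottle, 54 mm across, 115 mm high. Origin: centre of its underside.
- pill_pot: Bystander to leave alone: white pill pot, 48 mm across, 75 mm high. Origin: centre of its underside.
- carton_far: Bystander to leave alone: brown carton 60 x 110 x 45 mm high. Origin: centre of its underside.
- pill_pot2: Bystander to leave alone: white pill pot, 48 mm across, 75 mm high. Origin: centre of its underside.
Mind the look-alikes: they are no part of the job. Of the things that look like the tray, the smaller one is meant.

How it is judged (in metres and radians):
On the way, in this order (a step that is already met when the one before it is completed fails the run):
1. the bottle from the leg's way stands upright in the tray (x of bottle in the frame of tray between -0.06 and 0.06 m and y of bottle in the frame of tray between -0.05 and 0.05 m and height (world z) of bottle below 0.02 m and angle between bottle's own z axis and vertical below 0.15 rad and linear speed of bottle below 0.02 m/s), for 0.2 s.
2. the folding leg is home at its end stop (value of joint leg above 1.42 rad), for 0.2 s.
3. the bolt is turned tight (value of joint bolt above 1.4 rad).
4. the wrench handle has broken over (value of joint handle above 0.17 rad), for 0.2 s.
At the end, for the whole second after the job is handed in: The bottle stands upright and at rest in the tray (within 0.15 rad); the leg is home (above 1.42 rad), the bolt tight (above 1.4 rad) and the wrench handle broken over and left so (between 0.17 and 0.36 rad) (all of step 1 and value of joint leg above 1.42 rad and value of joint bolt above 1.4 rad and value of joint handle between 0.17 and 0.36 rad); the robot touches nothing.
It fails at once if the bent handle is pushed on past 0.36 rad (over-tightened) (value of joint handle above 0.36 rad).
It fails at once if the bottle is tipped over (angle between bottle's own z axis and vertical above 0.6 rad).
It fails at once if the bottle is dropped or flung (faster than 1.2 m/s) (linear speed of bottle above 1.2 m/s).
It fails at once if a bystander is shifted by more than 25 mm or tipped (distance of any of tape_roll, bottle_left, carton_right, bottle_right, pill_pot, carton_far, pill_pot2 from where it was at the start of the episode above 0.025 m or angle between any of tape_roll, bottle_left, carton_right, bottle_right, pill_pot, carton_far, pill_pot2's own z axis and vertical above 0.4 rad).
It also fails if it takes over 72 s, if anything falls off the work surface, if the arm or the gripper's body presses on something with over 40 N, if the wrist force passes 120 N, or if a joint passes its speed limit or range.

### The arm

A 6-joint arm with a two-finger parallel gripper is mounted at the origin on the work surface. World frame = base frame: x ahead of the robot, y to its left, z up, the work surface at z = 0. Lengths are in m, angles in degrees, forces in N, time in s.
With the tool pointing down it reaches from about 0.4 to 0.825 m from the base axis. Payload 7 kg.
Tool frame: the origin (TCP) lies midway between the tips of the shut fingers; the grasp point (between the pads) lies 19 mm behind it; z points along the fingers, y is the direction in which the jaws open and shut (so a half turn about z gives the same grasp; the last joint's range is limited). The gripper opens to 88 mm and grips with 3 to 60 N. Pads are 19 mm wide; open, the fingers measure 130 mm over their backs; the gripper's body (78 mm by 193 mm) begins 47 mm behind the grasp point.
Start: joints at [86.465, 20.546, 0.682, 0, -70.136, -16.507], TCP at [0.231, 0.634, 0.227] pointing down, gripper open.
Joint ranges: [-176.03, 176.03], [-82.01, 121.73], [-58.28, 71.71], [-173.87, 95.51], [-174.79, -0.11], [-173.66, 173.66]. Speed limits (degrees/s): [136.94, 136.94, 172.46, 180, 180, 180].

### API

Orientations are given as [roll, pitch, yaw] about the fixed x, y, z axes, in that order (R = Rz(yaw) Ry(pitch) Rx(roll)).
In Python, from plant import ctrl gives the robot as it stands. The module is installed in compiled form; this text tells all that it offers.
- The arm moves only by the tool arm_command, never from a script. Its argument "targets" is a list that holds one entry, the list of rows, each a list of 7 numbers: the turn, a rotation vector about the world's x, y, z in rad, then the shift along the world's x, y, z in cm, then the opening, from 0 (shut) to 1 (fully open). A call has 1 to 8 rows; each row is the pose to reach, as a shift and turn from the pose commanded when the call began; what a row does not reach only later rows make up. A row lasts 1/12 s, in which the tool goes at most 41.7 mm and 7.16 degrees, less where a joint would pass 70% of its speed; a pose out of reach is approached as far as the arm can. A call with a gripper value outside its range is refused whole. The fingers move at their own pace and stop on an object; the grip force is fixed at half the most. Time passes only in rows, so rows that repeat a pose let the fingers close. It gives the time, the measured TCP pose, the force and the opening at its end, in the units of the state.
- ctrl.get_obs(): the state, without advancing time (a new reading comes with each control period).
- ctrl.snapshot(name): name is "side" or "top"; returns the picture (384x512x3 uint8, blue, green, red); there is no depth.
- ctrl.camera_model(name): a dict with "K" (3x3 intrinsics, pixels), "xyz" and "rotation" of the camera in the world. Camera axes: x right, y up, looking along -z (the intrinsics and any distortion apply to the point x, -y, -z); pixel columns grow to the right and rows downward; lengths in m; the calibration is good to about 2 mm. A picture is of the moment at which its call begins. camera_model takes no time and is no camera call.
- ctrl.close_job(): hands the job in, once; it reports no verdict.
The state is a dict: "clock": time; "joint_pos": joint angles; "qvel": joint speeds; "tau": joint torques, N m; "tool_pos": TCP position; "orientation": TCP orientation; "force": force on the tool from outside, world axes, zero at the start; "moment": the same for the moment, N m; "opening": finger opening in m.
Only numpy, scipy, OpenCV 4.12 (cv2) and the standard library are available. Lean on these libraries where they do the work, as an engineer would, in place of code of your own. Each camera call takes 0.05 s, during which the arm holds its last target. There are 200 camera calls.

## Working session

There is one attempt and no reset: what is moved stays moved. The work goes in short steps, Python scripts to look and compute and a tool call to move; the robot and the scene stay as the last step left them, time stands still between calls to the robot, and variables do not carry over. Pictures are saved under pics/ and viewed, about 8 in all and at most 12, crops included, and the job is handed in when it is done.

Besides the shell and the picture viewer there is one more tool, called after ">>>" by a JSON object that holds its "method" and its "body". arm_command: Moves the arm, as the interface text tells. Its arguments: {"type":"object","properties":{"targets":{"type":"array","items":{"type":"array","items":{"type":"array","items":{"type":"number"}}}}},"required":["targets"]}

```bash
mkdir -p pics; python3 - <<'E'
from plant import ctrl
import cv2,numpy as np
o=ctrl.get_obs(); print({k:np.round(v,3) for k,v in o.items()})
for n in("top","side"):
    m=ctrl.camera_model(n); print(n,m)
    cv2.imwrite(f"pics/{n}0.png",cv2.resize(ctrl.snapshot(n),None,fx=1.5,fy=1.5,interpolation=cv2.INTER_CUBIC))
E
```

```text
{'clock': np.float64(0.0), 'joint_pos': array([ 8.6465e+01,  2.0590e+01,  6.3400e-01, -2.2000e-02, -7.0136e+01,
       -1.6506e+01]), 'qvel': array([ 0.012,  0.106, -0.033, -0.021, -0.008, -0.073]), 'tau': array([ 2.0000e-03, -5.8273e+01,  2.9305e+01,  6.9970e+00,  7.0000e-03,
       -0.0000e+00]), 'tool_pos': array([0.231, 0.634, 0.226]), 'orientation': array([ 1.79905e+02, -6.00000e-03, -2.00490e+01]), 'force': array([ 0.194,  0.138, -0.015]), 'moment': array([0.017, 0.001, 0.004]), 'opening': np.float64(0.087)}
top {'K': array([[347.77857536,   0.        , 258.68338877],
       [  0.        , 347.77857536, 194.27768262],
       [  0.        ,   0.        ,   1.        ]]), 'xyz': array([0.35179497, 0.01048772, 1.13777744]), 'rotation': array([  6.04679152,   0.34183809, -89.81628298])}
side {'K': array([[491.54854011,   0.        , 255.93425391],
       [  0.        , 491.54854011, 196.56932936],
       [  0.        ,   0.        ,   1.        ]]), 'xyz': array([-0.15712013, -0.74361864,  0.94888578]), 'rotation': array([ 47.7403536 ,   0.26672015, -41.56210765])}
```

View pics/top0.png

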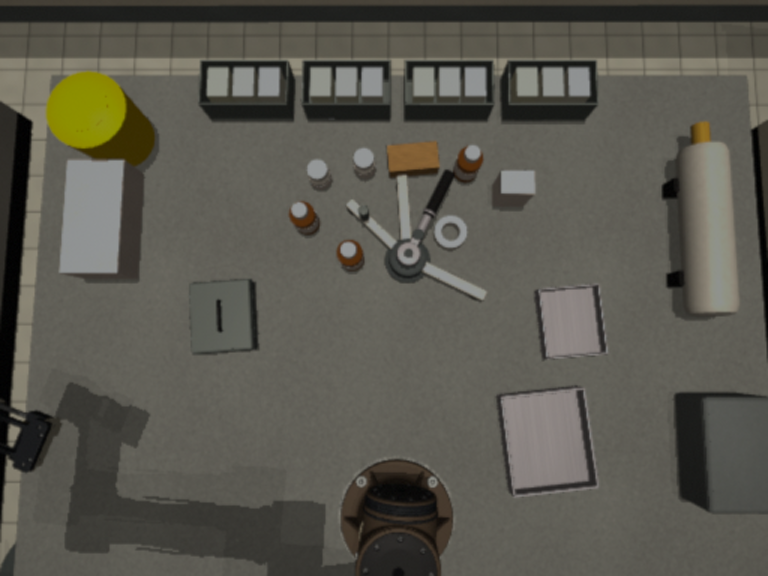

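View pics/side0.png

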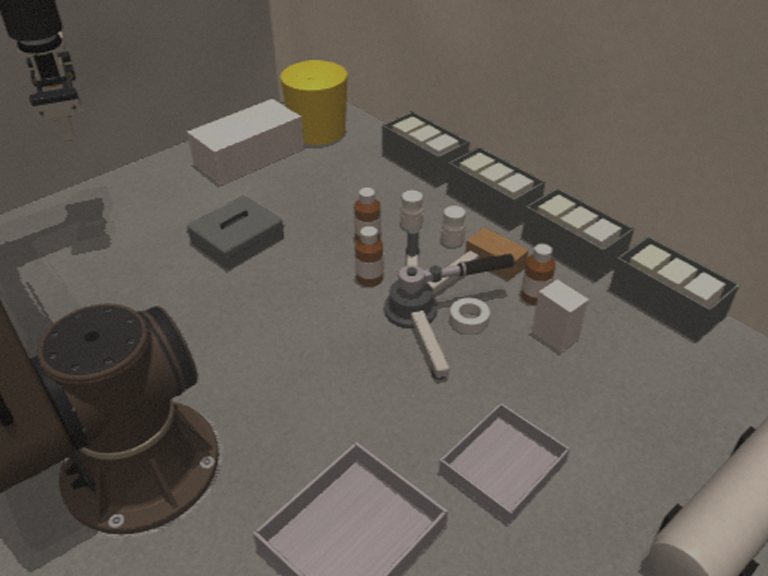

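The top view puts the hub at (408,258). There are three amber bottles: (350,252) about 0.12 m from the hub, (302,212) about 0.24 m and (470,158). I choose the first, since it is inside the leg's swing. The two trays are at (572,322), which is small, and (548,440), which is big. I choose the small one. I'll check this in a close crop.

```bash
cat > h.py <<'E'
from plant import ctrl
import cv2,numpy as np
from scipy.spatial.transform import Rotation as R
def cam(n):
    m=ctrl.camera_model(n); return m["K"],np.array(m["xyz"]),R.from_euler("xyz",m["rotation"],degrees=True).as_matrix()
def world(n,u,v,z):
    K,c,Rm=cam(n); d=np.linalg.inv(K)@[u,v,1]; d=Rm@[d[0],-d[1],-d[2]]
    return c+d*(z-c[2])/d[2]
def pix(n,p):
    K,c,Rm=cam(n); q=Rm.T@(np.array(p)-c); q=K@[q[0],-q[1],-q[2]]; return q[:2]/q[2]
def crop(n,u0,v0,w,h,s,name,img=None):
    im=ctrl.snapshot(n) if img is None else img
    cv2.imwrite("pics/"+name,cv2.resize(im[v0:v0+h,u0:u0+w],None,fx=s,fy=s,interpolation=cv2.INTER_CUBIC))
E
python3 - <<'E'
from h import *
im=ctrl.snapshot("top"); cv2.imwrite("top_raw.png",im)
crop("top",185,95,160,120,5,"c1.png",np.clip(im*1.6,0,255).astype(np.uint8))
E
```

```text
(no output)
```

View pics/c1.png

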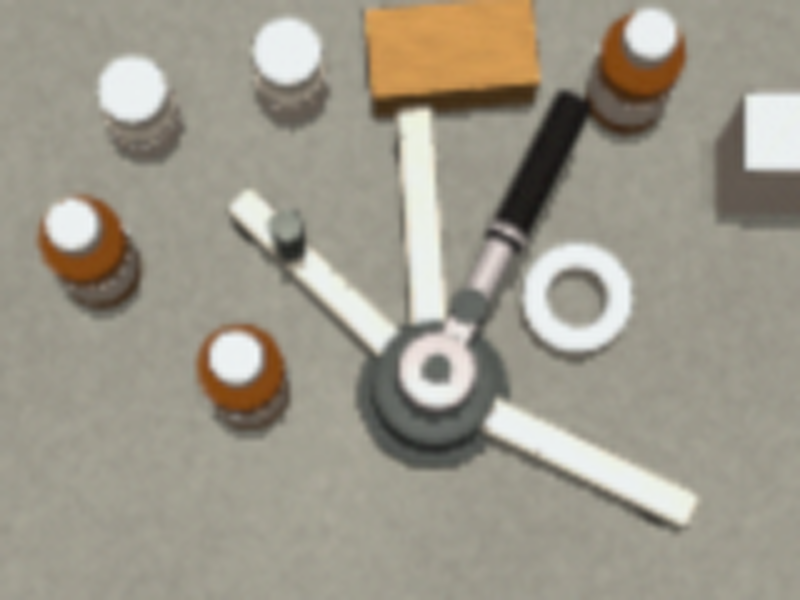

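The crop confirms the choices: the bottle in the way has its cap at (236,357), and the post top is at (288,222). The wrench head is at (437,370), with the black grip running from (508,232) to (572,97). Now I'll measure positions.

```bash
python3 - <<'E'
from h import *
P=dict(head=(437,370,.097),foot=(432,393,.002),bottle=(236,357,.115),post=(288,220,.088),tipx=(415,110,.032),tipleg=(242,205,.032),tip2=(688,511,.032),
hend=(573,97,.078),collar=(507,232,.078),bleft=(72,223,.115),bright=(651,33,.115),pot=(133,90,.075),pot2=(288,50,.075),tape=(577,298,.026),cf1=(366,10,.045),cf2=(528,0,.045),cf3=(539,83,.045),cf4=(374,101,.045),cr1=(745,95,.1),cr2=(745,168,.1))
W={}
for k,(x,y,z) in P.items():
    W[k]=world("top",185+(x+.5)/5-.5,95+(y+.5)/5-.5,z); print(k,np.round(W[k],4))
for k,(x,y) in dict(t1=(539,290),t2=(600,286),t3=(606,354),t4=(544,359)).items(): W[k]=world("top",x/1.5,y/1.5,.035);print(k,np.round(W[k],4))
print("tray",(W["t1"]+W["t2"]+W["t3"]+W["t4"])/4, [np.linalg.norm(W[a]-W[b]) for a,b in(("t1","t2"),("t2","t3"),("t3","t4"),("t4","t1"))])
h=W["head"]
for k in("bottle","post","tipx","tipleg","tip2","hend","collar","bleft"):
    d=(W[k]-h)[:2]; print(k,"r",np.round(np.hypot(*d),4),"ang",np.round(np.degrees(np.arctan2(d[1],d[0])),1))
E
```

```text
head [ 0.5404 -0.0231  0.097 ]
foot [ 0.5422 -0.0228  0.002 ]
bottle [0.5448 0.0974 0.115 ]
post [0.6358 0.0686 0.088 ]
tipx [ 0.7248 -0.0109  0.032 ]
tipleg [0.6609 0.1017 0.032 ]
tip2 [ 0.4613 -0.1853  0.032 ]
hend [ 0.7178 -0.1092  0.078 ]
collar [ 0.6311 -0.0673  0.078 ]
bleft [0.6264 0.1972 0.115 ]
bright [ 0.7452 -0.1528  0.115 ]
pot [0.723  0.1678 0.075 ]
pot2 [0.7492 0.0702 0.075 ]
tape [ 0.601  -0.1164  0.026 ]
cf1 [0.7874 0.0213 0.045 ]
cf2 [ 0.7943 -0.0842  0.045 ]
cf3 [ 0.7385 -0.091   0.045 ]
cf4 [0.7263 0.0159 0.045 ]
cr1 [ 0.7116 -0.2123  0.1   ]
cr2 [ 0.6655 -0.2114  0.1   ]
t1 [ 0.4724 -0.303   0.035 ]
t2 [ 0.4813 -0.4325  0.035 ]
t3 [ 0.338  -0.4394  0.035 ]
t4 [ 0.3272 -0.3095  0.035 ]
tray [ 0.40472806 -0.37112987  0.035     ] [np.float64(0.12981473125337128), np.float64(0.14349079411902096), np.float64(0.1303403663873045), np.float64(0.1454183934253724)]
bottle r 0.1206 ang 87.9
post r 0.1323 ang 43.9
tipx r 0.1847 ang 3.8
tipleg r 0.1735 ang 46.0
tip2 r 0.1805 ang -116.0
hend r 0.1971 ang -25.9
collar r 0.1009 ang -26.0
bleft r 0.2365 ang 68.7
```

Everything agrees with the given sizes: post radius 0.132, fixed leg at 0.185 and +3.8°, other leg at −116°, leg at about 0.29 rad, bolt at about 0.08 rad, tray 130×145. Next I move above the bottle.

>>> {"method": "arm_command", "body": {"targets": [[[0,0,-0.06,2,-3.4,0,1],[0,0,-0.12,4,-6.8,0,1],[0,0,-0.18,6,-10.2,0,1],[0,0,-0.24,8,-13.6,0,1],[0,0,-0.3,10,-17,0,1],[0,0,-0.36,12,-20.4,0,1],[0,0,-0.42,14,-23.8,0,1],[0,0,-0.48,16,-27.2,0,1]]]}}

```text
clock: 0.82
tool_pos: [0.3918, 0.3602, 0.2266]
orientation: [180.0, 0.0, -47.7]
force: [0.5, 1.0, 0.3]
opening: 0.0874
```

>>> {"method": "arm_command", "body": {"targets": [[[0,0,-0.06,2,-3.4,0,1],[0,0,-0.12,4,-6.8,0,1],[0,0,-0.18,6,-10.2,0,1],[0,0,-0.24,8,-13.6,0,1],[0,0,-0.3,10,-17,0,1],[0,0,-0.36,12,-20.4,0,1],[0,0,-0.39,14,-23.8,-1,1],[0,0,-0.39,15.4,-26.4,-2,1]]]}}

```text
clock: 1.48
tool_pos: [0.5466, 0.0957, 0.2068]
orientation: [-179.9, -0.0, -70.1]
force: [-0.3, 0.2, -0.1]
opening: 0.0875
```

```bash
python3 - <<'E'
from h import *
for n,p in dict(bottle=(.5448,.0974,.115),bl=(.6264,.1972,.115),head=(.5404,-.0231,.097),post=(.634,.069,.088),hend=(.718,-.109,.078)).items(): print(n,np.round(pix("side",p)*1.5,1))
E
```

```text
bottle [368.4 230.8]
bl [366.8 191.4]
head [410.8 270.5]
post [413.5 229.9]
hend [512.3 259.2]
```

The side view agrees to about 1 px (cap seen at (369,231), bystander's at (367,191)). Descend and grasp.

>>> {"method": "arm_command", "body": {"targets": [[[0,0,0,-0.2,0.1,-3.5,1],[0,0,0,-0.2,0.1,-7,1],[0,0,0,-0.2,0.1,-10,1],[0,0,0,-0.2,0.1,-12.5,1],[0,0,0,-0.2,0.1,-14.2,1],[0,0,0,-0.2,0.1,-14.9,1],[0,0,0,-0.2,0.1,-14.9,0.75],[0,0,0,-0.2,0.1,-14.9,0.6]]]}}

```text
clock: 2.15
tool_pos: [0.5437, 0.0992, 0.058]
orientation: [-180.0, -0.0, -69.9]
force: [0.1, 0.3, 1.4]
opening: 0.0794
```

>>> {"method": "arm_command", "body": {"targets": [[[0,0,0,0,0,0,0.5],[0,0,0,0,0,0,0.4],[0,0,0,0,0,0,0.4],[0,0,0,0,0,0,0.4],[0,0,0,0,0,0,0.4],[0,0,0,0,0,0,0.4]]]}}

```text
clock: 2.65
tool_pos: [0.5442, 0.0995, 0.0585]
orientation: [-179.9, 0.0, -69.9]
force: [-0.9, 0.4, 6.0]
opening: 0.0533
```

>>> {"method": "arm_command", "body": {"targets": [[[0,0,0,0,0,0.5,0.4],[0,0,0,0,0,1.5,0.4],[0,0,0,0,0,3,0.4],[0,0,0,0,0,5,0.4],[0,0,0,0,0,7.5,0.4],[0,0,0,0,0,10,0.4],[0,0,0,0,0,12,0.4],[0,0,0,0,0,13,0.4]]]}}

```text
clock: 3.32
tool_pos: [0.544, 0.0993, 0.1909]
orientation: [-179.8, 0.0, -69.9]
force: [0.6, -0.1, -1.2]
opening: 0.0537
```

>>> {"method": "arm_command", "body": {"targets": [[[0,0,0,0,0,0,0.4],[0,0,0,-0.3,-1,0,0.4],[0,0,0,-0.9,-3,0,0.4],[0,0,0,-1.8,-6,0,0.4],[0,0,0,-2.7,-9,0,0.4],[0,0,0,-3.6,-12,0,0.4],[0,0,0,-4.5,-15,0,0.4],[0,0,0,-5.4,-18,0,0.4]]]}}

```text
clock: 3.98
tool_pos: [0.4872, -0.0825, 0.1857]
orientation: [179.8, 0.1, -69.9]
force: [1.0, -0.3, -1.5]
opening: 0.0529
```

>>> {"method": "arm_command", "body": {"targets": [[[0,0,0,-1.1,-3.5,0,0.4],[0,0,0,-2.2,-7,0,0.4],[0,0,0,-3.3,-10.5,0,0.4],[0,0,0,-4.4,-14,0,0.4],[0,0,0,-5.5,-17.5,0,0.4],[0,0,0,-6.6,-21,0,0.4],[0,0,0,-7.5,-24,0,0.4],[0,0,0,-8.2,-26.5,0,0.4]]]}}

```text
clock: 4.65
tool_pos: [0.4048, -0.3474, 0.1856]
orientation: [179.9, 0.1, -70.0]
force: [1.1, 0.2, -1.4]
opening: 0.0532
```

>>> {"method": "arm_command", "body": {"targets": [[[0,0,0,0,-1.2,-0.5,0.4],[0,0,0,0,-2.1,-2,0.4],[0,0,0,0,-2.3,-4,0.4],[0,0,0,0,-2.3,-6,0.4],[0,0,0,0,-2.3,-8,0.4],[0,0,0,0,-2.3,-9.8,0.4],[0,0,0,0,-2.3,-11,0.4],[0,0,0,0,-2.3,-11.6,0.4]]]}}

```text
clock: 5.32
tool_pos: [0.4051, -0.3676, 0.0681]
orientation: [179.8, 0.2, -69.9]
force: [-0.1, -0.0, -1.4]
opening: 0.0528
```

>>> {"method": "arm_command", "body": {"targets": [[[0,0,0,0,0,-0.1,0.4],[0,0,0,0,0,-0.2,0.4],[0,0,0,0,0,-0.2,0.4]]]}}

```text
clock: 5.57
tool_pos: [0.4075, -0.3689, 0.0698]
orientation: [-180.0, -0.0, -69.9]
force: [0.1, -0.8, -1.2]
opening: 0.0532
```

>>> {"method": "arm_command", "body": {"targets": [[[0,0,0,0,0,-0.2,0.4],[0,0,0,0,0,-0.4,0.4],[0,0,0,0,0,-0.5,0.4],[0,0,0,0,0,-0.6,0.4],[0,0,0,0,0,-0.7,0.4],[0,0,0,0,0,-0.7,0.4]]]}}

```text
clock: 6.07
tool_pos: [0.4074, -0.3689, 0.0626]
orientation: [-180.0, -0.0, -69.9]
force: [-0.3, 0.1, -1.8]
opening: 0.053
```

```bash
python3 - <<'E'
from h import *
im=ctrl.snapshot("side"); crop("side",270,230,160,120,5,"s1.png",np.clip(im*1.5,0,255).astype(np.uint8))
o=ctrl.get_obs(); print(o["force"],o["tool_pos"])
E
```

```text
[-0.75267034  0.37337746 -2.13237875] [ 0.40738406 -0.3689244   0.06260984]
```

View pics/s1.png

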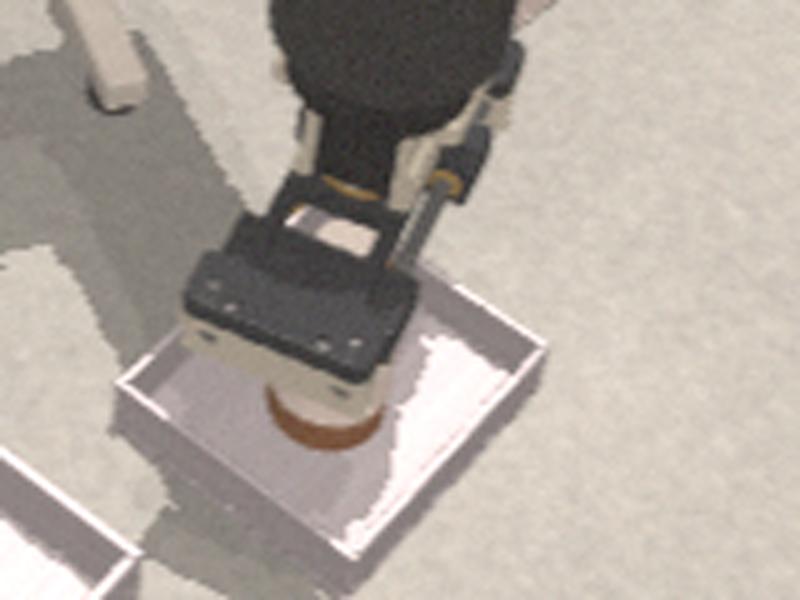

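The bottle is inside the small tray, its brown foot near the floor at (330,440). There is no contact force yet, so I lower it slowly.

>>> {"method": "arm_command", "body": {"targets": [[[0,0,0,0,0,-0.1,0.4],[0,0,0,0,0,-0.2,0.4],[0,0,0,0,0,-0.2,0.4]]]}}

```text
clock: 6.37
tool_pos: [0.408, -0.3694, 0.0622]
orientation: [-180.0, -0.1, -69.8]
force: [-1.9, 3.8, 12.4]
opening: 0.053
```

Contact is made (+12 N). I release gently and rise.

>>> {"method": "arm_command", "body": {"targets": [[[0,0,0,0,0,0.1,0.65],[0,0,0,0,0,0.1,0.75],[0,0,0,0,0,0.1,0.9],[0,0,0,0,0,0.1,1],[0,0,0,0,0,0.1,1],[0,0,0,0,0,0.1,1]]]}}

```text
clock: 6.87
tool_pos: [0.4072, -0.3689, 0.0614]
orientation: [180.0, 0.0, -69.9]
force: [-0.4, 0.4, 0.4]
opening: 0.0844
```

>>> {"method": "arm_command", "body": {"targets": [[[0,0,0,0,0,1,1],[0,0,0,0,0,3,1],[0,0,0,0,0,6,1],[0,0,0,0,0,9,1],[0,0,0,0,0,12,1],[0,0,0,0,0,13,1]]]}}

```text
clock: 7.37
tool_pos: [0.409, -0.3702, 0.1971]
orientation: [-179.8, -0.3, -69.8]
force: [1.3, -0.4, -0.0]
opening: 0.0876
```

```bash
python3 - <<'E'
from h import *
im=ctrl.snapshot("side"); crop("side",230,150,200,150,4,"s2.png",np.clip(im*1.5,0,255).astype(np.uint8))
print(ctrl.get_obs()["tool_pos"])
E
```

```text
[ 0.40934028 -0.37026832  0.19736294]
```

View pics/s2.png

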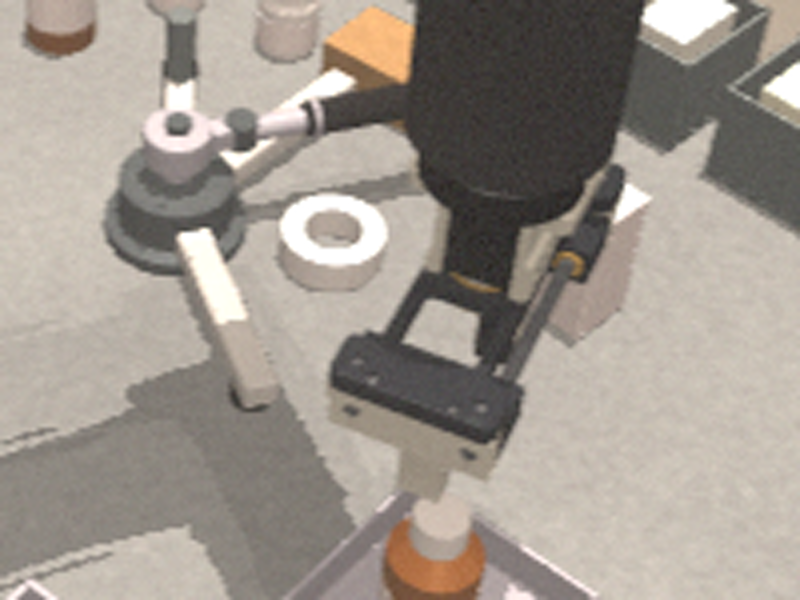

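The bottle stands upright in the small tray with its cap at (440,520), and the gripper is clear. Next I go over the leg's post with the jaws tangential to its swing.

>>> {"method": "arm_command", "body": {"targets": [[[0,0,-0.08,1.7,3.3,0,0.8],[0,0,-0.16,3.4,6.6,0,0.6],[0,0,-0.24,5.1,9.9,0,0.6],[0,0,-0.32,6.8,13.2,0,0.6],[0,0,-0.4,8.5,16.5,0,0.6],[0,0,-0.48,10.2,19.8,0,0.6],[0,0,-0.56,11.9,23.1,0,0.6],[0,0,-0.64,13.6,26.4,0,0.6]]]}}

```text
clock: 8.08
tool_pos: [0.5436, -0.1031, 0.1917]
orientation: [180.0, 0.0, -106.8]
force: [0.6, -0.2, -0.3]
opening: 0.0529
```

>>> {"method": "arm_command", "body": {"targets": [[[0,0,-0.08,1.7,3.3,0,0.6],[0,0,-0.16,3.4,6.6,0,0.6],[0,0,-0.24,5.1,9.9,0,0.6],[0,0,-0.32,6.8,13.2,0,0.6],[0,0,-0.4,8.2,16,0,0.6],[0,0,-0.48,9,17.5,0,0.6],[0,0,-0.49,9,17.5,0,0.6],[0,0,-0.49,9,17.5,0,0.6]]]}}

```text
clock: 8.75
tool_pos: [0.6331, 0.0709, 0.1908]
orientation: [180.0, -0.1, -134.5]
force: [-0.7, -1.0, 0.1]
opening: 0.0528
```

>>> {"method": "arm_command", "body": {"targets": [[[0,0,0,0,-0.1,-3.5,0.6],[0,0,0,0,-0.1,-7,0.6],[0,0,0,0,-0.1,-10,0.6],[0,0,0,0,-0.1,-12,0.6],[0,0,0,0,-0.1,-13.3,0.6],[0,0,0,0,-0.1,-13.3,0.5],[0,0,0,0,-0.1,-13.3,0.4],[0,0,0,0,-0.1,-13.3,0.4]]]}}

```text
clock: 9.42
tool_pos: [0.6339, 0.0687, 0.0599]
orientation: [-180.0, 0.1, -134.6]
force: [0.3, -1.1, 0.6]
opening: 0.0388
```

```bash
python3 - <<'E'
import numpy as np
f=lambda a,r,h:np.array(h)+r*np.array([np.cos(np.radians(a)),np.sin(np.radians(a))])
for a0,l in((45,(50,55,60,65,70,75,80,80)),(80,(85,90,95,100,105,110,115,116))):
    for a in l: print(a,np.round(np.radians(a-a0),3),np.round(100*(f(a,.131,(.541,-.023))-f(a0,.131,(.541,-.023))),2))
E
```

```text
50 0.087 [-0.84  0.77]
55 0.175 [-1.75  1.47]
60 0.262 [-2.71  2.08]
65 0.349 [-3.73  2.61]
70 0.436 [-4.78  3.05]
75 0.524 [-5.87  3.39]
80 0.611 [-6.99  3.64]
80 0.611 [-6.99  3.64]
85 0.087 [-1.13  0.15]
90 0.175 [-2.27  0.2 ]
95 0.262 [-3.42  0.15]
100 0.349 [-4.55  0.  ]
105 0.436 [-5.67 -0.25]
110 0.524 [-6.76 -0.59]
115 0.611 [-7.81 -1.03]
116 0.628 [-8.02 -1.13]
```

>>> {"method": "arm_command", "body": {"targets": [[[0,0,0.09,-0.8,0.8,0,0.4],[0,0,0.17,-1.8,1.5,0,0.4],[0,0,0.26,-2.7,2.1,0,0.4],[0,0,0.35,-3.7,2.6,0,0.4],[0,0,0.44,-4.8,3,0,0.4],[0,0,0.52,-5.9,3.4,0,0.4],[0,0,0.61,-7,3.6,0,0.4]]]}}

```text
clock: 10.0
tool_pos: [0.5647, 0.1057, 0.0605]
orientation: [-179.8, 0.1, -99.4]
force: [4.1, -1.3, -2.6]
opening: 0.0352
```

>>> {"method": "arm_command", "body": {"targets": [[[0,0,0.09,-1.1,0.2,0,0.4],[0,0,0.17,-2.3,0.2,0,0.4],[0,0,0.26,-3.4,0.2,0,0.4],[0,0,0.35,-4.6,0,0,0.4],[0,0,0.44,-5.7,-0.2,0,0.4],[0,0,0.52,-6.8,-0.6,0,0.4],[0,0,0.61,-7.8,-1,0,0.4],[0,0,0.61,-7.8,-1,0,0.4]]]}}

```text
clock: 10.67
tool_pos: [0.4844, 0.0947, 0.0602]
orientation: [-179.9, 0.0, -64.5]
force: [-0.5, -1.0, -0.2]
opening: 0.0351
```

>>> {"method": "arm_command", "body": {"targets": [[[0,0,0,0,0,0,0.4],[0,0,0,0,0,0,0.4],[0,0,0,0,0,0,0.5],[0,0,0,0,0,0,0.6],[0,0,0,0,0,0,0.6]]]}}

```text
clock: 11.08
tool_pos: [0.4857, 0.0952, 0.0585]
orientation: [180.0, -0.0, -64.8]
force: [0.5, 0.4, 0.5]
opening: 0.049
```

Resistance was about 4 N mid-swing and nil at the end. I lift, check the leg, and go over the wrench handle.

>>> {"method": "arm_command", "body": {"targets": [[[0,0,0,0,0,3,0.6],[0,0,0,0,0,7,0.6],[0,0,0,0,0,11,0.6],[0,0,0,0,0,14,0.6]]]}}

```text
clock: 11.42
tool_pos: [0.4861, 0.0952, 0.2016]
orientation: [-179.9, -0.0, -64.7]
force: [1.2, 1.2, 0.6]
opening: 0.0521
```

>>> {"method": "arm_command", "body": {"targets": [[[0,0,0.09,2.4,-2.3,0,0.55],[0,0,0.18,4.8,-4.6,0,0.55],[0,0,0.27,7.2,-6.9,0,0.55],[0,0,0.36,9.6,-9.2,0,0.55],[0,0,0.45,12,-11.5,0,0.55],[0,0,0.54,14.4,-13.8,0,0.55],[0,0,0.63,16.8,-16.2,0,0.55],[0,0,0.68,19,-18.4,0,0.55]]]}}

```text
clock: 12.08
tool_pos: [0.6766, -0.0905, 0.1978]
orientation: [180.0, 0.0, -25.5]
force: [0.3, 0.9, -0.0]
opening: 0.0485
```

```bash
python3 - <<'E'
from h import *
im=ctrl.snapshot("top"); crop("top",185,95,200,150,4,"t2.png",np.clip(im*1.6,0,255).astype(np.uint8))
o=ctrl.get_obs(); print(o["tool_pos"],o["orientation"])
E
```

```text
[ 0.67939177 -0.09397442  0.19693286] [ 1.79878776e+02 -8.19436938e-03 -2.55042183e+01]
```

View pics/t2.png

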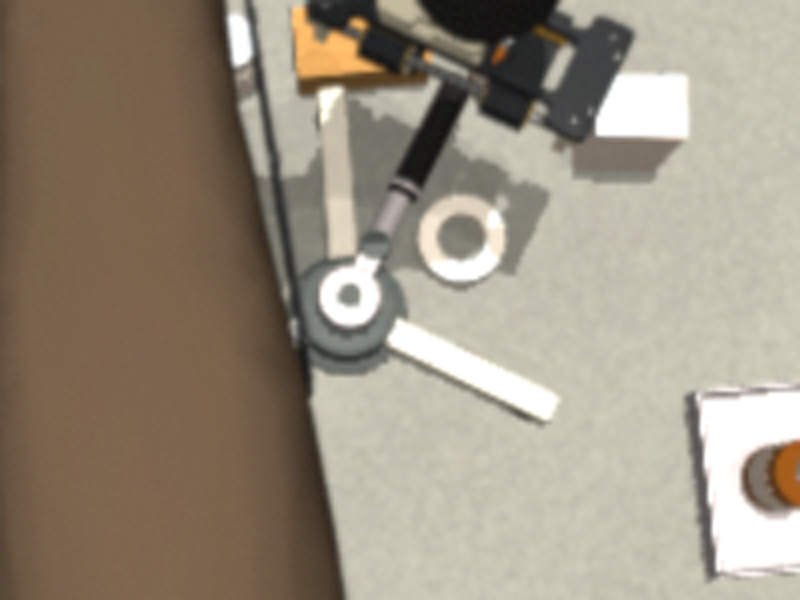

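The arm hides the leg in this top view. The wrench is as before, and the bottle is in the tray. I check the leg from the side camera.

```bash
python3 - <<'E'
from h import *
im=ctrl.snapshot("side"); crop("side",190,110,200,150,4,"s3.png",np.clip(im*1.6,0,255).astype(np.uint8))
for a in(108,112,114.8):
    d=np.array([np.cos(np.radians(a)),np.sin(np.radians(a))]);q=np.array([.541,-.023])
    print(a,[np.round((pix("side",[*(q+r*d),z])-[190,110])*4,0) for r,z in((.13,.088),(.18,.032))])
E
```

```text
108 [array([172., 230.]), array([117., 268.])]
112 [array([166., 237.]), array([108., 278.])]
114.8 [array([161., 243.]), array([102., 286.])]
```

View pics/s3.png

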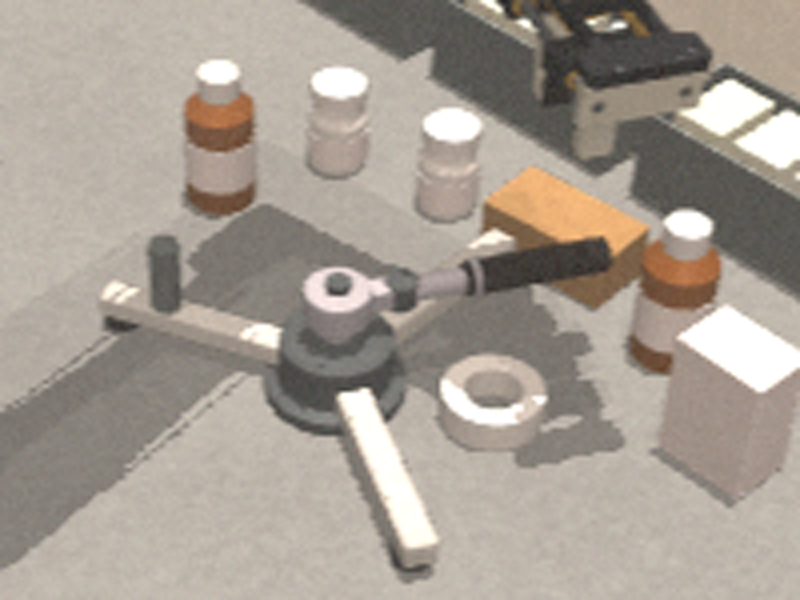

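The leg is home: the post is seen at (163,242) against a predicted (161,243), and the tip at (108,290). The bystanders are untouched. Now I lower the jaws around the wrench handle.

>>> {"method": "arm_command", "body": {"targets": [[[0,0,0,-0.1,0.1,-3.5,0.55],[0,0,0,-0.1,0.1,-7,0.55],[0,0,0,-0.1,0.1,-10,0.55],[0,0,0,-0.1,0.1,-12,0.55],[0,0,0,-0.1,0.1,-13.2,0.55],[0,0,0,-0.1,0.1,-13.8,0.55],[0,0,0,-0.1,0.1,-13.8,0.55]]]}}

```text
clock: 12.77
tool_pos: [0.6739, -0.0878, 0.0595]
orientation: [179.9, 0.1, -25.8]
force: [0.1, -1.0, -0.8]
opening: 0.0481
```

```bash
python3 - <<'E'
import numpy as np
f=lambda a,r,h:np.array(h)+r*np.array([np.cos(np.radians(a)),np.sin(np.radians(a))])
for a0,l in((-26,(-31,-36,-41,-46,-51,-56,-61,-66)),(-66,(-71,-76,-81,-86,-91,-96,-100,-103)),(-103,(-104,-105,-106,-107,-108,-109,-110,-111)),(-111,(-112,-113,-114,-115,-116,-117,-118,-119))):
    for a in l: print(a,np.round(np.radians(a-a0),3),np.round(100*(f(a,.15,(.541,-.023))-f(a0,.15,(.541,-.023))),2))
    print(f(a,.15,(.541,-.023)))
E
```

```text
-31 -0.087 [-0.62 -1.15]
-36 -0.175 [-1.35 -2.24]
-41 -0.262 [-2.16 -3.27]
-46 -0.349 [-3.06 -4.21]
-51 -0.436 [-4.04 -5.08]
-56 -0.524 [-5.09 -5.86]
-61 -0.611 [-6.21 -6.54]
-66 -0.698 [-7.38 -7.13]
[ 0.6020105  -0.16003182]
-71 -0.087 [-1.22 -0.48]
-76 -0.175 [-2.47 -0.85]
-81 -0.262 [-3.75 -1.11]
-86 -0.349 [-5.05 -1.26]
-91 -0.436 [-6.36 -1.29]
-96 -0.524 [-7.67 -1.21]
-100 -0.593 [-8.71 -1.07]
-103 -0.646 [-9.48 -0.91]
[ 0.50725734 -0.16915551]
-104 -0.017 [-0.25  0.06]
-105 -0.035 [-0.51  0.13]
-106 -0.052 [-0.76  0.2 ]
-107 -0.07 [-1.01  0.27]
-108 -0.087 [-1.26  0.35]
-109 -0.105 [-1.51  0.43]
-110 -0.122 [-1.76  0.52]
-111 -0.14 [-2.    0.61]
[ 0.48724481 -0.16303706]
-112 -0.017 [-0.24  0.1 ]
-113 -0.035 [-0.49  0.2 ]
-114 -0.052 [-0.73  0.3 ]
-115 -0.07 [-0.96  0.41]
-116 -0.087 [-1.2   0.52]
-117 -0.105 [-1.43  0.64]
-118 -0.122 [-1.67  0.76]
-119 -0.14 [-1.9   0.88]
[ 0.46827856 -0.15419296]
```

>>> {"method": "arm_command", "body": {"targets": [[[0,0,-0.09,-0.6,-1.2,0,0.55],[0,0,-0.18,-1.3,-2.2,0,0.55],[0,0,-0.26,-2.2,-3.3,0,0.55],[0,0,-0.35,-3.1,-4.2,0,0.55],[0,0,-0.44,-4,-5.1,0,0.55],[0,0,-0.52,-5.1,-5.9,0,0.55],[0,0,-0.61,-6.2,-6.5,0,0.55],[0,0,-0.7,-7.4,-7.1,0,0.55]]]}}

```text
clock: 13.43
tool_pos: [0.6022, -0.1591, 0.0628]
orientation: [-179.7, -0.1, -66.1]
force: [1.5, 0.6, -0.5]
opening: 0.0485
```

>>> {"method": "arm_command", "body": {"targets": [[[0,0,-0.09,-1.2,-0.5,0,0.55],[0,0,-0.18,-2.5,-0.8,0,0.55],[0,0,-0.26,-3.8,-1.1,0,0.55],[0,0,-0.35,-5,-1.3,0,0.55],[0,0,-0.44,-6.4,-1.3,0,0.55],[0,0,-0.52,-7.7,-1.2,0,0.55],[0,0,-0.59,-8.7,-1.1,0,0.55],[0,0,-0.65,-9.5,-0.9,0,0.55]]]}}

```text
clock: 14.1
tool_pos: [0.5071, -0.168, 0.063]
orientation: [-179.7, 0.1, -103.3]
force: [1.8, -1.2, -0.4]
opening: 0.0483
```

>>> {"method": "arm_command", "body": {"targets": [[[0,0,-0.02,-0.3,0.1,0,0.55],[0,0,-0.04,-0.5,0.1,0,0.55],[0,0,-0.05,-0.8,0.2,0,0.55],[0,0,-0.07,-1,0.3,0,0.55],[0,0,-0.09,-1.3,0.4,0,0.55],[0,0,-0.11,-1.5,0.4,0,0.55],[0,0,-0.11,-1.5,0.4,0,0.55]]]}}

```text
clock: 14.68
tool_pos: [0.4899, -0.1638, 0.0604]
orientation: [180.0, -0.0, -109.5]
force: [2.0, 0.1, 1.1]
opening: 0.0486
```

>>> {"method": "arm_command", "body": {"targets": [[[0,0,-0.02,-0.2,0.1,0,0.55],[0,0,-0.04,-0.5,0.2,0,0.55],[0,0,-0.04,-0.5,0.2,0,0.55]]]}}

```text
clock: 14.93
tool_pos: [0.4866, -0.162, 0.0606]
orientation: [-179.9, 0.0, -111.8]
force: [7.0, -3.9, -3.9]
opening: 0.0482
```

The force is rising, so the bolt is at its stop. From here I use small steps.

>>> {"method": "arm_command", "body": {"targets": [[[0,0,-0.02,-0.2,0.1,0,0.55],[0,0,-0.02,-0.2,0.1,0,0.55]]]}}

```text
clock: 15.1
tool_pos: [0.4846, -0.1611, 0.0606]
orientation: [-179.9, 0.0, -113.0]
force: [6.3, -4.2, -3.8]
opening: 0.0482
```

>>> {"method": "arm_command", "body": {"targets": [[[0,0,-0.02,-0.2,0.1,0,0.55],[0,0,-0.02,-0.2,0.1,0,0.55]]]}}

```text
clock: 15.27
tool_pos: [0.4821, -0.1601, 0.0605]
orientation: [-179.9, 0.0, -114.1]
force: [4.4, -2.1, -1.9]
opening: 0.0483
```

>>> {"method": "arm_command", "body": {"targets": [[[0,0,-0.02,-0.2,0.1,0,0.55],[0,0,-0.02,-0.2,0.1,0,0.55]]]}}

```text
clock: 15.43
tool_pos: [0.4792, -0.1589, 0.0604]
orientation: [180.0, -0.0, -115.2]
force: [1.4, -0.4, 0.6]
opening: 0.0484
```

```bash
python3 - <<'E'
from h import *
im=ctrl.snapshot("top"); crop("top",215,130,120,90,6,"t3.png",np.clip(im*1.6,0,255).astype(np.uint8))
E
```

```text
(no output)
```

View pics/t3.png

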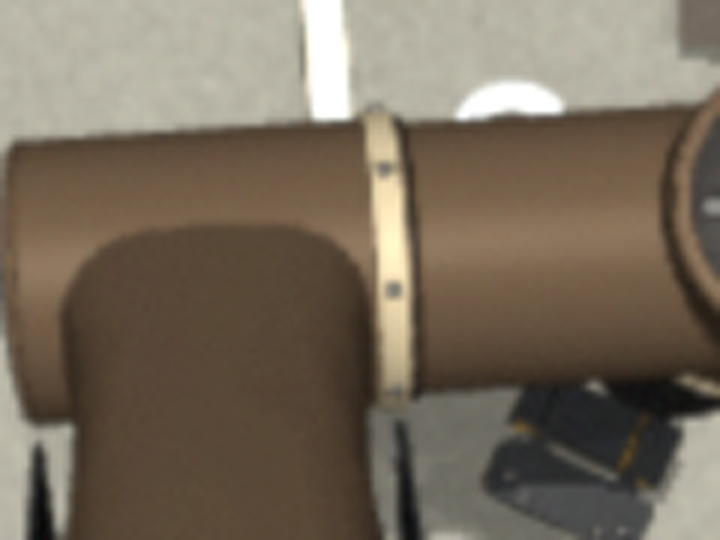

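The arm blocks this view. The force has fallen to about 1 N near the breakover. One more small step.

>>> {"method": "arm_command", "body": {"targets": [[[0,0,-0.02,-0.2,0.1,0,0.55],[0,0,-0.02,-0.2,0.1,0,0.55],[0,0,-0.02,-0.2,0.1,0,0.55]]]}}

```text
clock: 15.73
tool_pos: [0.4763, -0.1578, 0.0602]
orientation: [179.9, -0.0, -116.3]
force: [-0.5, 0.1, 0.6]
opening: 0.0482
```

```bash
python3 - <<'E'
from h import *
im=ctrl.snapshot("side"); crop("side",230,150,160,120,5,"s4.png",np.clip(im*1.6,0,255).astype(np.uint8))
h=np.array([.541,-.023])
for b in(0,.1,.23,.36):
    a=np.radians(-107.1); d=np.array([np.cos(a),np.sin(a)]); j=h+.045*d; e=np.array([np.cos(a-b),np.sin(a-b)])
    print(b,[np.round((pix("side",[*(j+r*e),.078])-[230,150])*5) for r in(0,.05,.105,.15)])
E
```

```text
0 [array([257., 229.]), array([300., 288.]), array([351., 357.]), array([395., 417.])]
0.1 [array([257., 229.]), array([291., 290.]), array([332., 363.]), array([367., 425.])]
0.23 [array([257., 229.]), array([279., 293.]), array([306., 368.]), array([329., 433.])]
0.36 [array([257., 229.]), array([267., 294.]), array([279., 370.]), array([289., 437.])]
```

View pics/s4.png

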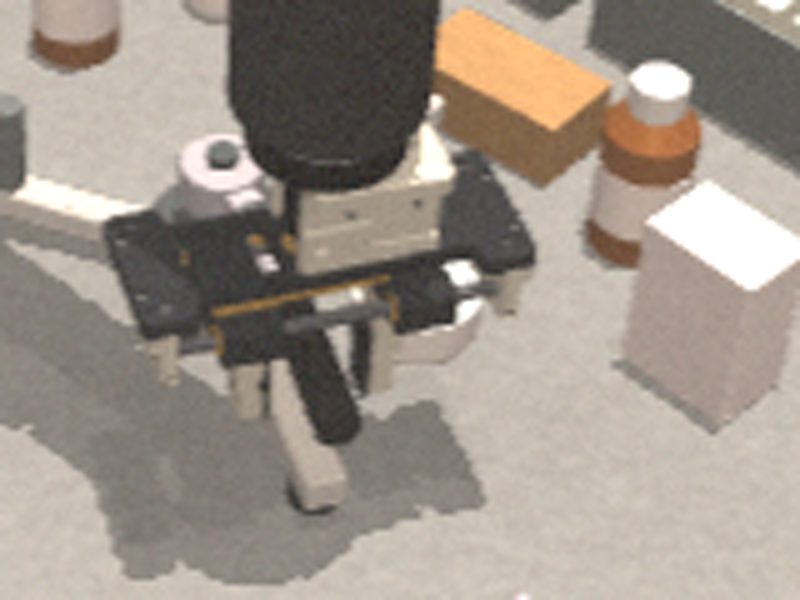

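The handle end is at (340,430); the prediction is (329,433) for a bend of 0.23 and (367,425) for 0.1. It has snapped over and stands clear of the pushing finger at (378,370), with force about 0. I stop pushing and lift straight up.

>>> {"method": "arm_command", "body": {"targets": [[[0,0,0,0,0,0.5,0.55],[0,0,0,0,0,1.5,0.55],[0,0,0,0,0,3,0.55],[0,0,0,0,0,6,0.55],[0,0,0,0,0,9,0.55],[0,0,0,0,0,12,0.55],[0,0,0,0,0,15,0.55],[0,0,0,0,0,17,0.55]]]}}

```text
clock: 16.45
tool_pos: [0.4779, -0.1582, 0.2349]
orientation: [-179.8, 0.1, -116.3]
force: [0.4, 0.2, -0.8]
opening: 0.0482
```

>>> {"method": "arm_command", "body": {"targets": [[[0,0,0,0,4,0,0.55],[0,0,0,-0.5,8,0,0.55],[0,0,0,-1,12,0,0.55],[0,0,0,-1,16,0,0.55],[0,0,0,-1,20,0,0.55],[0,0,0,-1,24,0,0.55],[0,0,0,-1,28,0,0.55],[0,0,0,-1,32,0,0.55]]]}}

```text
clock: 17.12
tool_pos: [0.4667, 0.1639, 0.232]
orientation: [-180.0, 0.1, -116.3]
force: [0.9, 0.1, -0.4]
opening: 0.0479
```

>>> {"method": "arm_command", "body": {"targets": [[[0,0,0,0,4,0,0.55],[0,0,0,0,8,0,0.55],[0,0,0,0,10,0,0.55],[0,0,0,0,10,0,0.55]]]}}

```text
clock: 17.45
tool_pos: [0.4672, 0.2658, 0.2311]
orientation: [-180.0, 0.0, -116.1]
force: [0.1, 0.1, 0.6]
opening: 0.0481
```

```bash
python3 - <<'E'
from h import *
im=ctrl.snapshot("top"); crop("top",185,95,240,180,3.3,"t4.png",np.clip(im*1.6,0,255).astype(np.uint8))
o=ctrl.get_obs(); print(o["clock"],o["tool_pos"],o["force"])
E
```

```text
17.5 [0.46698715 0.26395758 0.2310029 ] [-0.64421238  0.02567202  0.02932036]
```

View pics/t4.png

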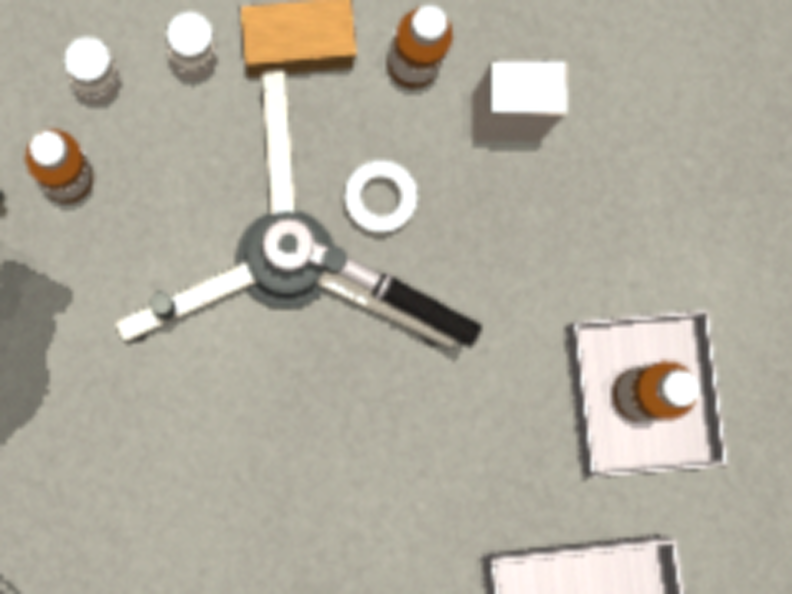

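The final top view shows the leg out with its post at (163,303), the handle bent with joint at (333,259) and end at (475,334), and the bottle in the tray with its cap at (681,388). The bystanders are in place. Measuring:

```bash
python3 - <<'E'
from h import *
w=lambda x,y,z:world("top",185+(x+.5)/3.3-.5,95+(y+.5)/3.3-.5,z)[:2]
a=lambda d:np.degrees(np.arctan2(d[1],d[0]))
H=w(288,243,.097);J=w(334,258,.09);E=w(474,332,.078);C=w(384,286,.078);P=w(163,302,.088)
print("head",H,"bolt arm",a(J-H),np.hypot(*(J-H)),"handle C-E",a(E-C),"J-E",a(E-J),"post",a(P-H),"leg",np.radians(a(P-H)-28.8))
print("bolt",np.radians(-21.2-a(J-H)),"bend",np.radians(a(J-H)-a(E-C)))
h=np.array([.541,-.023]);t=np.radians(-107.1);j=h+.045*np.array([np.cos(t),np.sin(t)])
print("bend with bolt 1.5:",np.radians(-107.1-a(E-j)),np.radians(-107.1-a(E-C)))
print("bottle",w(681,388,.119))
E
```

```text
head [ 0.54139072 -0.02285195] bolt arm -106.54000911654487 0.04453625163641388 handle C-E -117.32109028959843 J-E -117.26589257670308 post 115.05235370118184 leg 1.5053875596803405
bolt 1.4894641427656852 bend 0.18816536339455728
bend with bolt 1.5: 0.17313418312824796 0.17839167869711345
bottle [ 0.40792879 -0.37009137]
```

Leg 1.505, bolt about 1.49, bottle at the tray's centre. My bend reading (0.17–0.19) is close to the threshold, so I refine it by fitting the black grip's axis.

```bash
python3 - <<'E'
from h import *
def axis(im,box):
    u,v,x,y=box; g=im[v:y,u:x].max(2); n,l,s,_=cv2.connectedComponentsWithStats((g<38).astype(np.uint8))
    k=1+np.argmax(s[1:,4]); ys,xs=np.nonzero(l==k); print("area",s[k])
    r=cv2.fitLine(np.column_stack([xs,ys]).astype(np.float32),cv2.DIST_L2,0,.01,.01).ravel()
    L=9; p=np.array([r[2]+u,r[3]+v]); A,B=[world("top",*(p+s_*L*r[:2]),.078)[:2] for s_ in(-1,1)]
    if np.hypot(*(B-[.541,-.023]))<np.hypot(*(A-[.541,-.023])):A,B=B,A
    d=B-A; return (A+B)/2,np.degrees(np.arctan2(d[1],d[0]))
m0,a0=axis(cv2.imread("top_raw.png"),(280,108,310,145)); print("before",m0,a0)
m1,a1=axis(ctrl.snapshot("top"),(295,172,338,205)); print("after",m1,a1)
h=np.array([.541,-.023])
for b in(.15,.18,.2,.23,.26):
    t=np.radians(-107.1);j=h+.045*np.array([np.cos(t),np.sin(t)]); d=m1-j
    print(b,"centroid bend",np.radians(-107.1-np.degrees(np.arctan2(d[1],d[0])))); break
print("bend by axis",np.radians(-107.1-a1),"centroid r before",np.hypot(*(m0-h)),"angle",np.degrees(np.arctan2(*(m0-h)[::-1])))
E
```

```text
area [  5   6  19  28 195]
before [ 0.67644869 -0.09122907] -26.784920226268273
area [  6   8  29  19 200]
after [ 0.47963591 -0.1566398 ] -118.69284729712528
0.15 centroid bend 0.18975839257186355
bend by axis 0.20233335501576166 centroid r before 0.15166263019732196 angle -26.735600492230027
```

The axis fit gives 0.20 and the centroid 0.19. Both agree with a snapped handle (rest 0.2–0.26) and are well away from the unsnapped range. I'm handing in.

```bash
python3 -c "
from plant import ctrl
print(ctrl.close_job())"
```

```text
the job is handed in; nothing more can be done
None
```

I did all three steps in order and handed the job in at about 17.5 s of the 72 s allowed; the hand-in gave no verdict.

- **Bottle:** it stands upright in the smaller tray, about 3 mm from the tray's centre.
- **Leg:** I swung it out with the jaws around its post. My last check puts it at about 1.50 rad, home at its end stop, and the side view agrees.
- **Wrench:** I turned it until the bolt was tight (about 1.49 rad). The push force then peaked at about 8 N and fell to zero, and I stopped and lifted clear.
- **Handle bend:** my readings do not fully agree. The first, by hand, gave 0.17–0.19 rad; a line fitted to the black grip gave 0.20, and the grip's midpoint gave 0.19. All are at or above the 0.17 limit, but the lowest is close to it. The drop in force and the gap seen at the pushing finger also say it snapped over.
- **Other things on the bench:** the bystanders visible in the last picture looked unmoved by eye. I did not measure them again. The arm is clear of everything.

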